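Widen the platter rack by one notch

ROBOT

A 6-joint arm with a two-finger parallel gripper is mounted at the origin on the work surface. World frame = base frame: x ahead of the robot, y to its left, z up, the work surface at z = 0. Lengths are in m, angles in rad, forces in N, time in s.
With the tool pointing down it reaches from about 0.325 to 1 m from the base axis. Payload 5.1 kg.
Tool frame: the origin (TCP) lies on the centre line of the jaws, within the pads' length; the fingertips stand 22 mm ahead of it and the grasp point (between the pads) lies 3 mm ahead of it; x points along the fingers, z is the direction in which the jaws open and shut, and the axes are right-handed (so a half turn about x gives the same grasp; the last joint's range is limited). The gripper opens to 85 mm and grips with 20 to 120 N. Pads are 22 mm wide; open, the fingers measure 114 mm over their backs; the gripper's body (76 mm by 85 mm) begins 54 mm behind the grasp point. The pads swing forward as they close: fully open they stand 13 mm farther back than shut.
Start: joints at [-1.361, 0.124, 1.65, -0, 1.367, -0.083], TCP at [0.188, -0.622, 0.253] pointing down, gripper open.
Joint ranges: [-2.61, 2.61], [-1.02, 2.33], [0.03, 2.71], [-1.35, 4.49], [0.32, 2.68], [-2.91, 2.91]. Speed limits (rad/s): [2.57, 2.57, 3.14, 3.14, 3.14, 3.14].

INTERFACE

Orientations are given as a 3x3 rotation matrix whose columns are the frame's x, y, z axes.
In Python, from rig import ctrl, vision gives the robot as it stands.
- The arm moves only by the tool jog_arm, never from a script. Its arguments are lists of equal length, an entry for each row: "jaw": the opening, from -1 (shut) to 1 (fully open); "translation": the shift along the tool's x, y, z in mm, a list of three; "angular": the turn, a rotation vector about the tool's x, y, z in degrees, a list of three. A call has 1 to 8 rows; each row is the pose to reach, as a shift and turn from the pose commanded when the call began, along the tool's axes at that moment; what a row does not reach only later rows make up. A row lasts 1/10 s, in which the tool goes at most 50 mm and 8.59 degrees, less where a joint would pass 70% of its speed; a pose out of reach is approached as far as the arm can. A call with a gripper value outside its range is refused whole. The fingers move at their own pace and stop on an object; "grip_force" is the grip in N (left out, the last holds). Time passes only in rows, so rows that repeat a pose let the fingers close. It gives the time, the measured TCP pose, the force and the opening at its end, in the units of the state.
- ctrl.state(): the state, without advancing time (a new reading comes with each control period).
- vision.capture(name): name is "scene" or "top" or "wrist"; returns a dict with "image" (400x640x3 uint8, blue, green, red), "fx", "fy", "cx", "cy" (pixels), "rvec" (rotation vector, rad) and "tvec" (3), from world to camera coordinates, as OpenCV has them; the wrist camera has in their place "mount" (4x4, takes a point from camera to tool coordinates, whose origin is the TCP and whose axes are the tool frame's). Camera axes: x right, y down, z forward; pixel columns grow to the right and rows downward; lengths in m; the calibration is good to about 2 mm. A picture is of the moment at which its call begins: read the wrist's pose just before it. There is no depth.
- ctrl.hand_in(): hands the job in, once; it reports no verdict.
The state is a dict: "t": time; "joint_positions": joint angles; "joint_velocities": joint speeds; "joint_efforts": joint torques, N m; "ee_pos": TCP position; "tcp_rot": TCP orientation; "wrist_force": force on the tool from outside, world axes, zero at the start; "moment": the same for the moment, N m; "width": opening from 0.0 (shut) to 1.0 (fully open).
Only numpy, scipy, OpenCV 4.12 (cv2) and the standard library are available. Lean on these libraries where they do the work, as an engineer would, in place of code of your own. Each camera call takes 0.05 s, during which the arm holds its last target.

TASK

The expandable rack is too narrow for the big platter: widen it to its next notch. Squeeze the brass spring pin flush with the white sleeve, then draw the sleeve away from the fixed foot until the pin pops fully out through the next hole, and let go. Never force the sleeve against the pin (neither before the pin is pressed in nor after it has popped out), and leave the other things where they are.

Things in the scene. Friction and masses are not known exactly. Their poses are not given: they have to be found in the camera images.
- rack: The rack's fixed part, fastened to the counter: a black foot at local y = -200 mm and a dark square inner bar. Origin on the counter right below the spring pin; local y runs along the level bar (axis 80 mm up) from the fixed foot towards the sliding one, local x points the way the pin sticks out. Only the feet's prongs rise above 93 mm.
- second_foot (a point): Centre of the second black foot, on the bar axis (80 mm up); it is part of the sleeve, at rack y = 115 mm at the start. Both feet are 100 mm along x, 26 mm along y, and carry two thin steel prongs at x = +/-36 mm reaching 125 mm up.
- sleeve (a joint): Position (m) of the white sleeve along the bar: 0 at the start with the pin in the first hole, growing as the rack widens (rack +y); about 1 N friction, end stop at 0.115. The pin, when out, blocks it. With the pin flush, the hole's edge rides over its round end within the first 10 mm at a push of about 3 to 7 N. More than 22 N between pin and sleeve damages the pin.
- first_hole (a point): Centre of the first hole (13.5 mm wide) on the outer face of the sleeve's pin side, 15 mm from the bar axis; moves with the sleeve. The sleeve is 30 mm wide (x), 26 mm high, walls 2 mm, and reaches from 147 mm behind this hole (-y) to 105 mm ahead.
- sleeve_tail (a point): Tail end of the sleeve on the bar axis, 147 mm behind the first hole. Between the two a blue insert in the pin side holds the next hole (13.5 mm). It was set by hand: that hole is anywhere from 55 to 95 mm behind the first and is not measured, so feel for it. When the pin pops in, the sleeve stops hard (play 0.75 mm each way).
- pin (a joint): How far the brass pin is pressed in, in m: 0 fully out (sticks 5 mm out of the sleeve), 0.005 flush with the sleeve's outer face, 0.007 held down under the sleeve wall. Spring: 1.5 N when out, about 3 N at flush.
- pin_tip (a point): Outermost point of the brass pin (ball end of 12 mm diameter), 80 mm above the counter; out, it is 20 mm from the bar axis. Level pinch across the sleeve over the pin: 35 mm before pressing, 30 mm when flush.
- platter: Large round red plastic platter, 320 mm across, 28 mm high, lying at the left. Origin under its centre. Leave it.
- mortar: White ceramic mortar, 130 mm across, 85 mm high. Origin under its centre. Leave it.
- pestle: White ceramic pestle, 165 mm long, lying along its x. Leave it.
- canister: Stainless canister, 100 mm across, 150 mm high, with a black press button on its lid. Origin under its centre. Leave it.
- glass_bowl: Clear glass bowl, 150 mm across, 60 mm high. Origin under its centre. Leave it.
- dip_dish: Small blue dipping dish, 76 mm across, 25 mm high, on the counter beside the rack. Origin under its centre. Leave it.
- chopstick1: Bamboo chopstick, 230 mm long along its y, 6 mm square, on the counter beside the rack. Leave it.
- chopstick2: The second bamboo chopstick, the same. Leave it.

How it is judged:
On the way, in this order (a step that is already met when the one before it is completed fails the run):
1. the pin is pressed in about flush while the sleeve is still at its first hole (value of joint pin above 0.0035 m and value of joint sleeve below 0.01 m), for 0.05 s.
2. the sleeve is drawn out and the pin has popped through the next hole (value of joint pin below 0.0015 m and value of joint sleeve above 0.045 m), for 0.2 s.
At the end, for the whole second after the job is handed in: The sleeve is more than 45 mm out and at rest with the pin popped out through the next hole (within 1.5 mm of fully out) (all of step 2 and velocity of joint sleeve between -0.005 and 0.005 m/s); the robot touches nothing.
It fails at once if the sleeve is forced against the pin (more than 22 N between them) (contact force between pin and sleeve above 22 N).
It fails at once if another thing on the counter is moved more than 25 mm (distance of any of platter, mortar, pestle, canister, glass_bowl, dip_dish, chopstick1, chopstick2 from where it was at the start of the episode above 0.025 m).
It also fails if it takes over 35 s, if anything falls off the work surface, if the arm or the gripper's body presses on something with over 40 N, if the wrist force passes 120 N, or if a joint passes its speed limit or range.

## Working session

There is one attempt and no reset: what is moved stays moved. The work goes in short steps, Python scripts to look and compute and a tool call to move; the robot and the scene stay as the last step left them, time stands still between calls to the robot, and variables do not carry over. Pictures are saved under pics/ and viewed, and the job is handed in when it is done.

Besides the shell and the picture viewer there is one more tool, called in YAML: its name, and indented under it one key for each argument. jog_arm: Moves the arm, as the interface text tells. Its arguments: {"type":"object","properties":{"jaw":{"type":"array","items":{"type":"number"}},"translation":{"type":"array","items":{"type":"array","items":{"type":"number"}}},"angular":{"type":"array","items":{"type":"array","items":{"type":"number"}}},"grip_force":{"type":"number"}},"required":["jaw","translation","angular"]}

```bash
ls; mkdir -p pics; python3 - <<'E'
from rig import ctrl, vision
import cv2, pickle
s=ctrl.state(); print(s)
d={}
for n in ["scene","top","wrist"]:
    c=vision.capture(n); d[n]=c; cv2.imwrite(f"pics/{n}0.png",c["image"])
    print(n,{k:v for k,v in c.items() if k!="image"})
d['state']=s
pickle.dump(d,open("cap0.pkl","wb"))
E
```

```text
pics
{'t': 0.0, 'joint_positions': array([-1.36057035e+00,  1.24496748e-01,  1.65164502e+00,  5.69438802e-07,
        1.36747006e+00, -8.26147138e-02]), 'joint_velocities': array([ 0.00034304, -0.00051454,  0.00144302, -0.00066923, -0.00158179,
       -0.00017209]), 'joint_efforts': array([ 5.32671802e-04, -4.23613107e+01, -3.65447545e+01, -6.26234382e-06,
        7.11483706e-03, -4.09573175e-06]), 'ee_pos': array([ 0.18748641, -0.62180357,  0.2520755 ]), 'tcp_rot': array([[-4.20816302e-04,  9.57427778e-01,  2.88672604e-01],
       [ 1.97482962e-03,  2.88672862e-01, -9.57425756e-01],
       [-9.99997961e-01,  1.67178843e-04, -2.01223498e-03]]), 'wrist_force': array([ 0.15317572, -0.56797149, -0.09480083]), 'moment': array([-0.04068218, -0.03130287, -0.01758339]), 'width': 0.9967486956601909}
scene {'fx': 386.7436767847533, 'fy': 386.7436767847533, 'cx': 319.4527766069342, 'cy': 201.92533561565145, 'rvec': array([ 2.14275   ,  0.8074554 , -0.36781902]), 'tvec': array([-0.46659754, -0.17609994,  1.48396735])}
top {'fx': 396.57637704897724, 'fy': 396.57637704897724, 'cx': 313.9681866532285, 'cy': 198.32178870519138, 'rvec': array([ 2.16588642, -2.13854192,  0.13346645]), 'tvec': array([0.03860255, 0.59854261, 1.20582111])}
wrist {'fx': 302.98856919604737, 'fy': 302.98856919604737, 'cx': 320.8171873845752, 'cy': 197.14195519913187, 'mount': array([[ 1.89075175e-04, -2.86377217e-01,  9.58116931e-01,
        -1.21407463e-01],
       [ 1.59893558e-04, -9.58116928e-01, -2.86377247e-01,
         7.23260264e-02],
       [ 9.99999969e-01,  2.07343553e-04, -1.35366253e-04,
         9.25388179e-04],
       [ 0.00000000e+00,  0.00000000e+00,  0.00000000e+00,
         1.00000000e+00]])}
```

View pics/scene0.png

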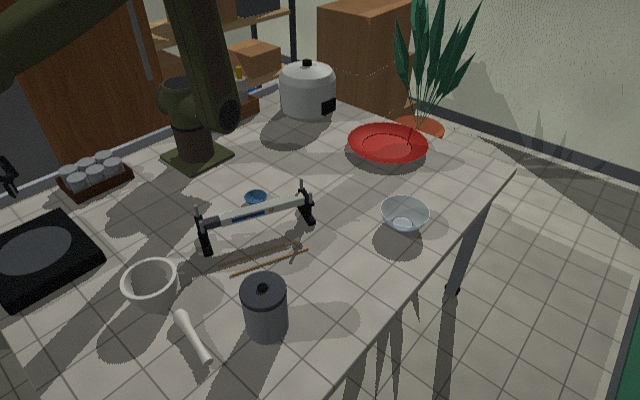

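View pics/top0.png

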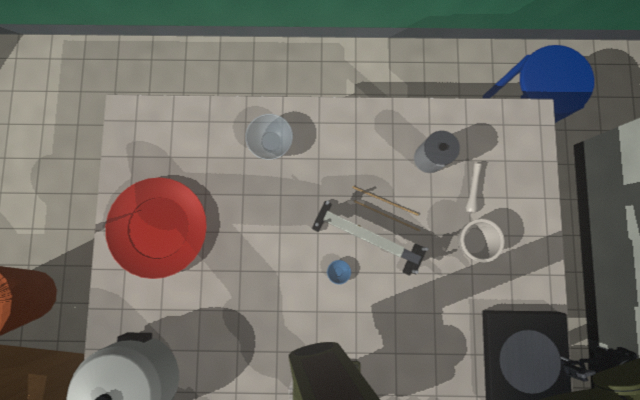

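View pics/wrist0.png

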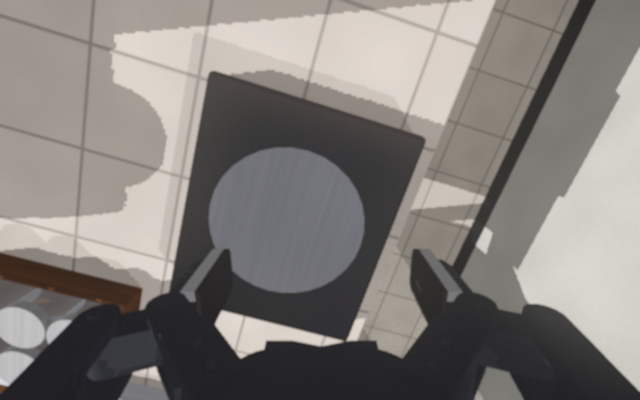

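The scene view shows the rack at (200-315, 185-250), with the blue insert on the side facing the camera. The top view has it at (315-425, 200-272), chopsticks on the far side and the blue dish at (339, 271). I'll zoom in.

```bash
python3 - <<'E'
import cv2, pickle
d=pickle.load(open("cap0.pkl","rb"))
a=d['scene']['image'][170:265,185:330]; b=d['top']['image'][175:290,300:440]
cv2.imwrite("pics/zs.png",cv2.resize(a,None,fx=5.5,fy=5.5,interpolation=cv2.INTER_CUBIC))
cv2.imwrite("pics/zt.png",cv2.resize(b,None,fx=5,fy=5,interpolation=cv2.INTER_CUBIC))
E
```

```text
(no output)
```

View pics/zs.png

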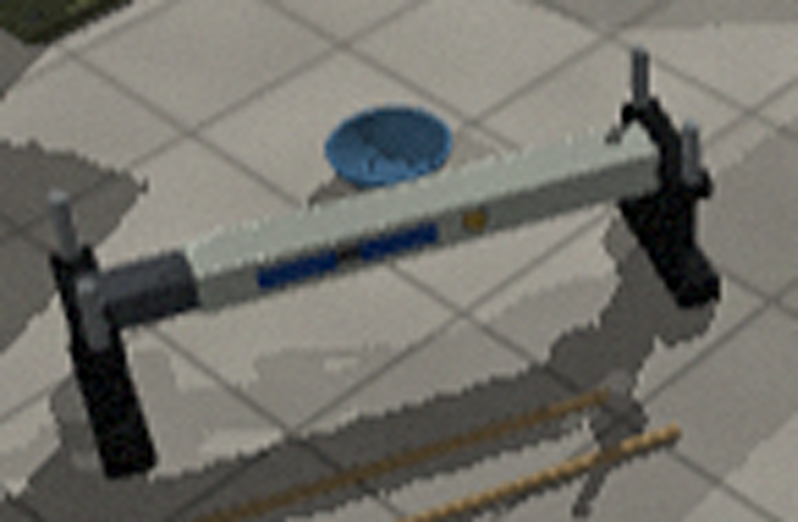

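View pics/zt.png

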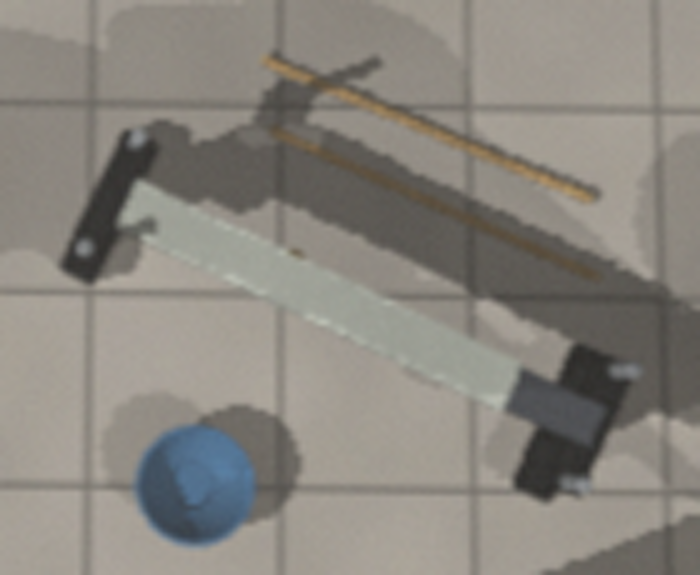

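```bash
cat > h.py <<'E'
import cv2, numpy as np
def ray(c,uv):
    R=cv2.Rodrigues(c['rvec'])[0]; C=-R.T@c['tvec']
    p=cv2.undistortPoints(np.array([[uv]],float),np.array([[c['fx'],0,c['cx']],[0,c['fy'],c['cy']],[0,0,1]]),None)[0,0]
    v=R.T@np.array([p[0],p[1],1]); return C,v/np.linalg.norm(v)
def plane(c,uv,z):
    C,v=ray(c,uv); return C+v*(z-C[2])/v[2]
def tri(r1,r2):
    (a,u),(b,v)=r1,r2
    s=np.linalg.lstsq(np.c_[u,-v],b-a,rcond=None)[0]
    p,q=a+s[0]*u,b+s[1]*v
    return (p+q)/2,np.linalg.norm(p-q)
E
python3 - <<'E'
import pickle,numpy as np,cv2
from h import *
np.set_printoptions(precision=4,suppress=True)
d=pickle.load(open("cap0.pkl","rb"));T=d['top'];S=d['scene']
zt=lambda x,y:((x+.5)/5+300-.5,(y+.5)/5+175-.5)
zs=lambda x,y:((x+.5)/5.5+185-.5,(y+.5)/5.5+170-.5)
for n,c in(('T',T),('S',S)): print(n,ray(c,(320,200)))
P={'p2a':(137,137),'p2b':(85,247),'p1a':(627,370),'p1b':(577,485)}
for k,v in P.items(): print(k,plane(T,zt(*v),.125))
print('pin tri',tri(ray(T,zt(298,252)),ray(S,zs(475,220))), plane(T,zt(298,252),.08))
# sleeve mask
im=T['image'];hsv=cv2.cvtColor(im,cv2.COLOR_BGR2HSV)
sub=im[175:290,300:440].astype(int)
for p in [(230,240),(480,380),(330,290),(350,450),(420,330)]:
    q=zt(*p); print(p,im[int(round(q[1])),int(round(q[0]))],hsv[int(round(q[1])),int(round(q[0]))])
tail=(plane(T,zt(523,370),.093),plane(T,zt(500,408),.093)); print('tail',tail)
h=(plane(T,zt(140,180),.093),plane(T,zt(118,218),.093)); print('head',h)
m=[(a+b)/2 for a,b in (tail,h)]; u=m[1]-m[0]; print('len',np.linalg.norm(u),u/np.linalg.norm(u),np.degrees(np.arctan2(u[1],u[0])))
for p in [(475,220),(350,253)]: print(plane(S,zs(*p),.08))
E
```

```text
T (array([0.4379, 0.0387, 1.273 ]), array([ 0.1247, -0.0092, -0.9922]))
S (array([ 1.1706, -0.6445,  0.8156]), array([-0.5024,  0.5875, -0.6343]))
p2a [0.5765 0.0076 0.125 ]
p2b [0.512  0.0371 0.125 ]
p1a [ 0.4454 -0.2747  0.125 ]
p1b [ 0.38   -0.2447  0.125 ]
pin tri (array([ 0.5127, -0.0917,  0.0818]), np.float64(0.0021616825799655012)) [ 0.5135 -0.091   0.08  ]
(230, 240) [153 162 160] [ 37  14 162]
(480, 380) [149 158 156] [ 37  15 158]
(330, 290) [151 159 156] [ 41  13 159]
(350, 450) [146 156 160] [ 21  22 160]
(420, 330) [151 160 157] [ 40  14 160]
tail (array([ 0.4448, -0.2221,  0.093 ]), array([ 0.4224, -0.2083,  0.093 ]))
head (array([0.5545, 0.0047, 0.093 ]), array([0.5316, 0.0176, 0.093 ]))
len 0.2513918268446312 [0.4353 0.9003 0.    ] 64.19519163720472
[ 0.5103 -0.0911  0.08  ]
[ 0.481  -0.1521  0.08  ]
```

```bash
cat > fit.py <<'E'
import pickle,numpy as np,cv2
from h import *
np.set_printoptions(precision=4,suppress=True)
d=pickle.load(open("cap0.pkl","rb"));T=d['top']
hsv=cv2.cvtColor(T['image'],cv2.COLOR_BGR2HSV)
m=cv2.inRange(hsv,(30,8,130),(60,30,185)); m[:195]=0;m[265:]=0;m[:,:318]=0;m[:,415:]=0
n,l,st,_=cv2.connectedComponentsWithStats(m); k=1+np.argmax(st[1:,4]); print(st[k])
v,u=np.nonzero(l==k)
X=np.array([plane(T,(a,b),.093)[:2] for a,b in zip(u,v)]).astype(np.float32)
r=cv2.minAreaRect(X*1000); print(r)
L=cv2.fitLine(X,cv2.DIST_HUBER,0,.001,.001).ravel(); print(L,np.degrees(np.arctan2(L[1],L[0])))
cv2.imwrite('pics/m.png',cv2.resize(((l==k)*255).astype(np.uint8)[175:290,300:440],None,fx=5,fy=5))
E
python3 fit.py
```

```text
[324 211  80  46 876]
((486.9045715332031, -100.88137817382812), (251.29727172851562, 32.642757415771484), 65.11515808105469)
[ 0.425   0.9052  0.4863 -0.1039] 64.851234
```

View pics/m.png

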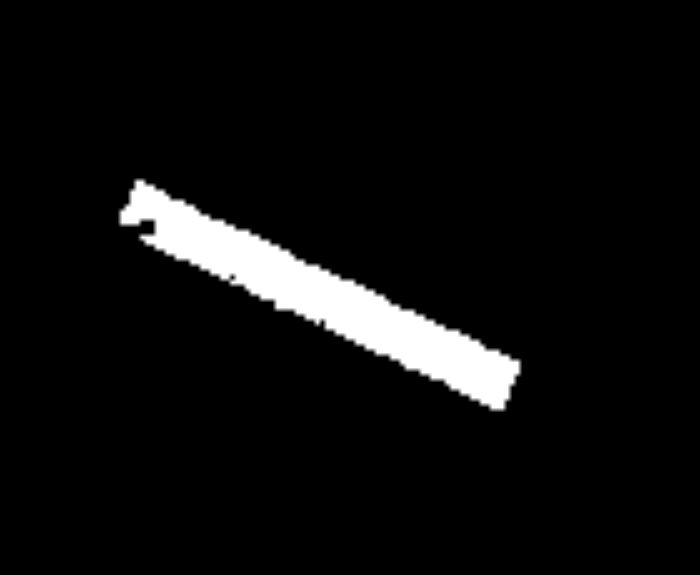

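jog_arm:
  jaw: [1,1,1,1,1,1,1,1]
  translation:
    - [52,494,-296]
    - [52,494,-296]
    - [52,494,-296]
    - [52,494,-296]
    - [52,494,-296]
    - [52,494,-296]
    - [52,494,-296]
    - [52,494,-296]
  angular:
    - [-48.2,0,0]
    - [-48.2,0,0]
    - [-48.2,0,0]
    - [-48.2,0,0]
    - [-48.2,0,0]
    - [-48.2,0,0]
    - [-48.2,0,0]
    - [-48.2,0,0]

```text
t: 0.95
ee_pos: [0.4566, -0.3258, 0.217]
tcp_rot: [[-0.0, 0.423, 0.906], [-0.0, 0.906, -0.423], [-1.0, -0.0, 0.0]]
wrist_force: [0.7, -1.4, 1.1]
width: 1.002
```

jog_arm:
  jaw: [1,1,1,1,1]
  translation:
    - [17,160,50]
    - [17,160,50]
    - [17,160,50]
    - [17,160,50]
    - [17,160,50]
  angular:
    - [0,0,0]
    - [0,0,0]
    - [0,0,0]
    - [0,0,0]
    - [0,0,0]

```text
t: 1.45
ee_pos: [0.5695, -0.2018, 0.1994]
tcp_rot: [[-0.001, 0.42, 0.908], [0.001, 0.908, -0.42], [-1.0, 0.0, -0.002]]
wrist_force: [-0.8, -0.5, 0.0]
width: 1.0
```

```bash
python3 - <<'E'
from rig import ctrl, vision
import cv2, pickle
s=ctrl.state(); print(s['t'],s['ee_pos'],s['joint_velocities'],s['wrist_force'])
c=vision.capture('wrist'); pickle.dump((s,c),open('w1.pkl','wb'))
cv2.imwrite('pics/w1.png',c['image'])
E
```

```text
1.45 [ 0.56946853 -0.20181076  0.19944412] [-0.05668868 -0.02143757  0.01344331 -0.02487009  0.00908401 -0.02180769] [-0.79703989 -0.50246602  0.01049533]
```

View pics/w1.png

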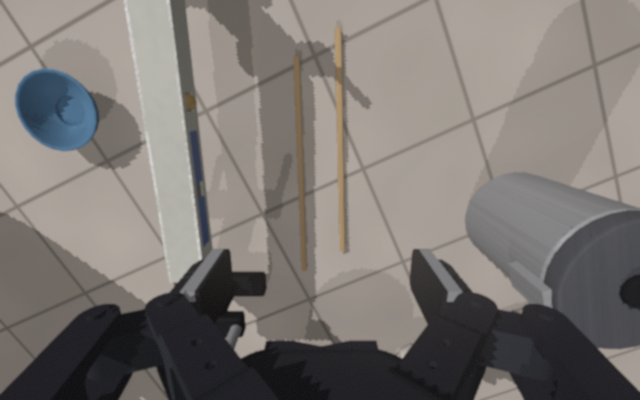

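Pin at about (190,102), blue insert with the second hole near (201,187). Zooming for a measurement.

```bash
python3 - <<'E'
import pickle,cv2
s,c=pickle.load(open('w1.pkl','rb'))
cv2.imwrite('pics/w1z.png',cv2.resize(c['image'][85:260,150:230],None,fx=3.4*1.4,fy=3.4,interpolation=cv2.INTER_CUBIC)) if 0 else cv2.imwrite('pics/w1z.png',cv2.resize(c['image'][90:250,160:230],None,fx=6,fy=3.7,interpolation=cv2.INTER_CUBIC))
E
```

```text
(no output)
```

View pics/w1z.png

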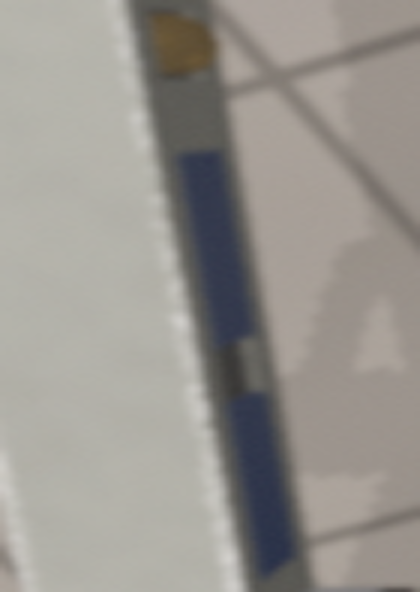

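```bash
python3 - <<'E'
import pickle,numpy as np,cv2
np.set_printoptions(precision=4,suppress=True)
s,c=pickle.load(open('w1.pkl','rb'))
R=s['tcp_rot'];M=c['mount'];O=np.array([.4958,-.0819,0]);a=np.radians(65)
ex=np.array([np.sin(a),-np.cos(a),0]);ey=np.array([np.cos(a),np.sin(a),0])
C=s['ee_pos']+R@M[:3,3]
def f(zx,zy,off):
    u,v=160+(zx+.5)/6-.5,90+(zy+.5)/3.7-.5
    w=R@M[:3,:3]@np.array([(u-c['cx'])/c['fx'],(v-c['cy'])/c['fy'],1])
    p=C+w*(off-(C-O)@ex)/(w@ex); return (p-O)@ey*1000,p[2]*1000
for n,q in dict(pin_t=(182,12,.018),pin_b=(182,78,.018),pin_c=(185,45,.018),blue_t=(200,153,.015),h_t=(238,338,.015),h_b=(250,395,.015),blue_b=(270,572,.015)).items(): print(n,f(*q))
# top-edge / bottom-edge height of face
for q in [(135,45,.015),(225,75,.015)]: print(f(*q))
E
```

```text
pin_t (np.float64(3.908138570479989), np.float64(78.5900850644999))
pin_b (np.float64(-9.040851263340024), np.float64(82.32294136337457))
pin_c (np.float64(-2.5509172712659893), np.float64(79.53884228236541))
blue_t (np.float64(-24.736678930278977), np.float64(73.88840667480945))
h_t (np.float64(-66.08269801947002), np.float64(72.69002343784392))
h_b (np.float64(-79.75893617268261), np.float64(72.19360083496323))
blue_b (np.float64(-122.44692722216368), np.float64(76.72826271423386))
(np.float64(-2.6746358713582468), np.float64(87.14455233969632))
(np.float64(-8.668039575074502), np.float64(60.806547989666115))
```

jog_arm:
  jaw: [1,1,1,1,1]
  translation:
    - [15,72,-118]
    - [15,72,-118]
    - [15,72,-118]
    - [15,72,-118]
    - [15,72,-118]
  angular:
    - [0,0,0]
    - [0,0,0]
    - [0,0,0]
    - [0,0,0]
    - [0,0,0]

```text
t: 2.0
ee_pos: [0.4915, -0.0896, 0.1857]
tcp_rot: [[0.001, 0.424, 0.906], [-0.001, 0.906, -0.424], [-1.0, -0.001, 0.001]]
wrist_force: [-0.1, -0.9, 0.6]
width: 1.001
```

```bash
python3 - <<'E'
from rig import ctrl, vision
import cv2, pickle
s=ctrl.state(); print(s['t'],s['ee_pos'],s['joint_velocities'],s['wrist_force'],s['tcp_rot'])
c=vision.capture('wrist'); pickle.dump((s,c),open('w2.pkl','wb'))
cv2.imwrite('pics/w2.png',c['image'])
E
```

```text
2.0 [ 0.49147897 -0.0895726   0.1856527 ] [-0.01617522  0.02591931 -0.04338121 -0.00195194 -0.00202522  0.00098593] [-0.13261152 -0.8718578   0.61961869] [[ 7.62663888e-04  4.23770170e-01  9.05769430e-01]
 [-9.60248444e-04  9.05769587e-01 -4.23769435e-01]
 [-9.99999248e-01 -5.46570041e-04  1.09772240e-03]]
```

View pics/w2.png

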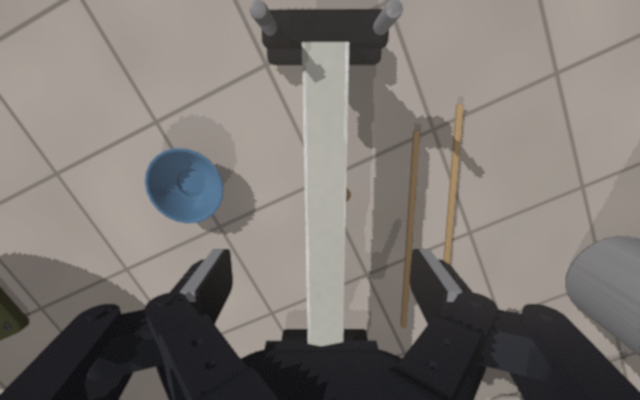

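Pin at (348,195), sleeve edges about columns 303/349, rack aligned with the tool. Measure in tool axes.

```bash
python3 - <<'E'
import pickle,numpy as np,cv2
np.set_printoptions(precision=4,suppress=True)
s,c=pickle.load(open('w2.pkl','rb'))
im=c['image'];hsv=cv2.cvtColor(im,cv2.COLOR_BGR2HSV);R=s['tcp_rot'];M=c['mount']
C=s['ee_pos']+R@M[:3,3]
def f(u,v,z):
    w=R@M[:3,:3]@np.array([(u-c['cx'])/c['fx'],(v-c['cy'])/c['fy'],1])
    p=C+w*(z-C[2])/w[2]; return (R.T@(p-s['ee_pos']))*1000, p
g=im.astype(int)
for v in (90,150,230,300):
    row=cv2.cvtColor(im,cv2.COLOR_BGR2GRAY)[v,285:370]; gr=np.gradient(row.astype(float))
    m=cv2.inRange(hsv[v:v+1],(30,8,120),(60,40,255))[0]; k=np.nonzero(m[290:365])[0]+290
    print(v,k.min(),k.max(),f(k.min()-.5,v,.093)[0],f(k.max()+.5,v,.093)[0])
print(hsv[185:205:2,344:354].tolist()[5])
m=cv2.inRange(hsv[180:212,340:356],(15,80,30),(30,255,255));y,x=np.nonzero(m);print(x.min()+340,x.max()+340,y.min()+180,y.max()+180)
print(f(x.mean()+340,y.mean()+180,.08), f(x.max()+340.5,y.mean()+180,.08))
cv2.imwrite('pics/w2z.png',cv2.resize(im[170:220,300:360],None,fx=10,fy=10,interpolation=cv2.INTER_CUBIC))
E
```

```text
90 315 338 [92.6033 82.4308 -4.012 ] [92.6209 82.4336 11.9904]
150 326 326 [92.6334 42.5326  3.5055] [92.6341 42.5327  4.21  ]
230 324 324 [ 92.6652 -18.2625   2.2606] [ 92.6661 -18.2625   3.0225]Traceback (most recent call last):
  File "<stdin>", line 13, in <module>
    return umr_minimum(a, axis, None, out, keepdims, initial, where)
ValueError: zero-size array to reduction operation minimum which has no identity
```

```bash
python3 - <<'E'
import pickle,numpy as np,cv2
np.set_printoptions(precision=4,suppress=True)
s,c=pickle.load(open('w2.pkl','rb'))
im=c['image'];hsv=cv2.cvtColor(im,cv2.COLOR_BGR2HSV);R=s['tcp_rot'];M=c['mount']
C=s['ee_pos']+R@M[:3,3]
def f(u,v,z):
    w=R@M[:3,:3]@np.array([(u-c['cx'])/c['fx'],(v-c['cy'])/c['fy'],1])
    p=C+w*(z-C[2])/w[2]; return (R.T@(p-s['ee_pos']))*1000
g=cv2.cvtColor(im,cv2.COLOR_BGR2GRAY)
m=cv2.inRange(hsv,(15,70,30),(32,255,255));m[:180]=0;m[212:]=0;m[:,:340]=0;m[:,357:]=0
y,x=np.nonzero(m);print(x.min(),x.max(),y.min(),y.max())
print(f(x.mean(),y.mean(),.08), f(x.max()+.5,y.mean(),.08))
for v in (120,240,290): print(v,g[v,296:360].tolist())
cv2.imwrite('pics/w2z.png',cv2.resize(im[170:220,300:360],None,fx=10,fy=10,interpolation=cv2.INTER_CUBIC))
for v,a,b in((60,303,349.5),(290,308,345)): print(f(a,v,.093),f(b,v,.093))
E
```

```text
347 349 191 199
[105.6728   6.0682  21.2645] [105.6742   6.0684  22.5765]
120 [158, 161, 162, 162, 161, 162, 170, 187, 199, 195, 184, 176, 174, 174, 175, 175, 175, 175, 176, 175, 175, 175, 174, 175, 174, 173, 173, 173, 172, 172, 172, 171, 172, 172, 172, 173, 173, 173, 173, 173, 173, 174, 174, 174, 173, 174, 173, 179, 185, 184, 176, 164, 150, 146, 145, 145, 145, 145, 145, 143, 136, 125, 110, 101]
240 [156, 155, 155, 156, 155, 155, 155, 156, 162, 176, 190, 197, 190, 176, 172, 172, 171, 172, 172, 172, 172, 172, 173, 173, 172, 172, 172, 171, 171, 172, 172, 171, 172, 172, 171, 172, 171, 171, 169, 170, 170, 169, 169, 170, 170, 171, 171, 170, 164, 154, 144, 136, 127, 116, 113, 119, 129, 138, 142, 143, 143, 143, 142, 142]
290 [157, 157, 158, 157, 157, 158, 158, 158, 158, 163, 172, 183, 187, 181, 173, 170, 170, 170, 170, 170, 170, 170, 169, 170, 170, 170, 171, 171, 170, 170, 171, 169, 169, 169, 169, 167, 167, 168, 169, 168, 169, 169, 169, 169, 169, 169, 169, 163, 152, 143, 141, 141, 141, 141, 141, 141, 141, 141, 142, 145, 151, 156, 156, 158]
[ 92.5852 100.8184 -11.3728] [ 92.6183 100.8243  18.8233]
[ 92.6803 -70.7933 -10.1777] [ 92.7133 -70.7932  19.8526]
```

View pics/w2z.png

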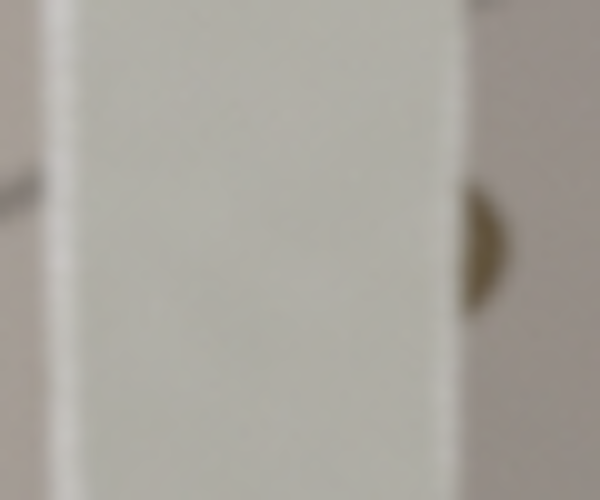

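jog_arm:
  jaw: [1,1,1,0.2,0.1,0.1]
  translation:
    - [50,4,2.5]
    - [95,4,2.5]
    - [103,4,2.5]
    - [103,4,2.5]
    - [103,4,2.5]
    - [103,4,2.5]
  angular:
    - [0,0,0]
    - [0,0,0]
    - [0,0,0]
    - [0,0,0]
    - [0,0,0]
    - [0,0,0]
  grip_force: 20

```text
t: 2.65
ee_pos: [0.4983, -0.087, 0.0853]
tcp_rot: [[0.005, 0.423, 0.906], [-0.001, 0.906, -0.423], [-1.0, 0.001, 0.005]]
wrist_force: [-0.1, -0.5, 1.0]
width: 0.554
```

```bash
python3 - <<'E'
from rig import ctrl, vision
import cv2, pickle
s=ctrl.state(); print(s['t'],s['ee_pos'],s['wrist_force'],s['width'])
c=vision.capture('wrist'); pickle.dump((s,c),open('w3.pkl','wb'))
cv2.imwrite('pics/w3.png',c['image'])
E
```

```text
2.65 [ 0.49829455 -0.08704717  0.08527773] [-0.06521107 -0.4789979   0.96270958] 0.5543816286534683
```

View pics/w3.png

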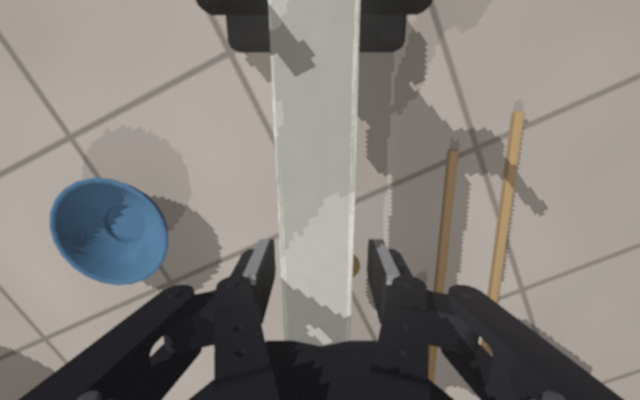

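jog_arm:
  jaw: [0.0,-0.1,-0.15,-0.2]
  translation:
    - [2,0,-1.5]
    - [2,0,-1.5]
    - [2,0,-1.5]
    - [2,0,-1.5]
  angular:
    - [0,0,0]
    - [0,0,0]
    - [0,0,0]
    - [0,0,0]
  grip_force: 20

```text
t: 3.1
ee_pos: [0.4957, -0.0857, 0.0812]
tcp_rot: [[0.002, 0.423, 0.906], [-0.001, 0.906, -0.423], [-1.0, 0.0, 0.002]]
wrist_force: [2.3, -0.9, 1.7]
width: 0.401
```

jog_arm:
  jaw: [-0.25,-0.3,-0.3]
  translation:
    - [0,0,0]
    - [0,0,0]
    - [0,0,0]
  angular:
    - [0,0,0]
    - [0,0,0]
    - [0,0,0]

```text
t: 3.4
ee_pos: [0.4965, -0.0861, 0.0813]
tcp_rot: [[0.005, 0.423, 0.906], [-0.002, 0.906, -0.423], [-1.0, 0.0, 0.005]]
wrist_force: [6.3, -2.5, 0.9]
width: 0.35
```

jog_arm:
  jaw: [-0.35,-0.4,-0.4]
  translation:
    - [0,0,0.8]
    - [0,0,0.8]
    - [0,0,0.8]
  angular:
    - [0,0,0]
    - [0,0,0]
    - [0,0,0]

```text
t: 3.7
ee_pos: [0.4966, -0.0861, 0.0814]
tcp_rot: [[0.002, 0.423, 0.906], [-0.001, 0.906, -0.423], [-1.0, 0.0, 0.003]]
wrist_force: [3.3, -1.5, 4.3]
width: 0.345
```

```bash
python3 - <<'E'
from rig import ctrl, vision
import cv2
s=ctrl.state(); print(s['t'],s['ee_pos'],s['wrist_force'],s['width'])
c=vision.capture('wrist'); cv2.imwrite('pics/w4.png',c['image'])
E
```

```text
3.7 [ 0.49656096 -0.08614729  0.08137331] [ 3.28036343 -1.46062835  4.25021637] 0.3451839276786793
```

View pics/w4.png

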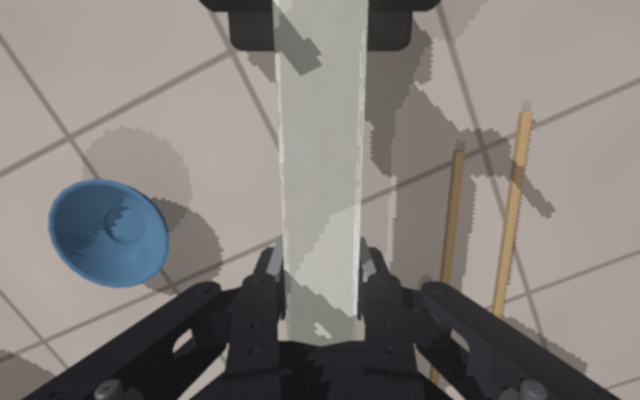

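The pads hold both sides of the sleeve over the pin, so I'll start drawing gently.

jog_arm:
  jaw: [-0.4,-0.4,-0.4]
  translation:
    - [0,1,0]
    - [0,2,0]
    - [0,2,0]
  angular:
    - [0,0,0]
    - [0,0,0]
    - [0,0,0]

```text
t: 4.05
ee_pos: [0.4972, -0.0847, 0.0814]
tcp_rot: [[0.002, 0.423, 0.906], [-0.002, 0.906, -0.423], [-1.0, -0.001, 0.003]]
wrist_force: [3.5, -3.0, 5.5]
width: 0.349
```

jog_arm:
  jaw: [-0.4,-0.4,-0.4]
  translation:
    - [0,1,0]
    - [0,2,0]
    - [0,2,0]
  angular:
    - [0,0,0]
    - [0,0,0]
    - [0,0,0]

```text
t: 4.35
ee_pos: [0.498, -0.0831, 0.0814]
tcp_rot: [[0.002, 0.422, 0.906], [-0.002, 0.906, -0.422], [-1.0, -0.001, 0.002]]
wrist_force: [1.8, -4.9, 5.1]
width: 0.348
```

jog_arm:
  jaw: [-0.4,-0.4,-0.4]
  translation:
    - [0,1,0]
    - [0,2,0]
    - [0,2,0]
  angular:
    - [0,0,0]
    - [0,0,0]
    - [0,0,0]

```text
t: 4.65
ee_pos: [0.4988, -0.0813, 0.0814]
tcp_rot: [[0.002, 0.423, 0.906], [-0.002, 0.906, -0.423], [-1.0, -0.001, 0.002]]
wrist_force: [1.9, -3.7, 6.3]
width: 0.351
```

jog_arm:
  jaw: [-0.4,-0.4,-0.4,-0.4]
  translation:
    - [0,1.5,0]
    - [0,3,0]
    - [0,4.5,0]
    - [0,4.5,0]
  angular:
    - [0,0,0]
    - [0,0,0]
    - [0,0,0]
    - [0,0,0]

```text
t: 5.05
ee_pos: [0.5009, -0.0768, 0.0813]
tcp_rot: [[0.002, 0.423, 0.906], [-0.001, 0.906, -0.423], [-1.0, -0.0, 0.002]]
wrist_force: [3.6, -2.9, 6.0]
width: 0.352
```

```bash
python3 - <<'E'
from rig import ctrl, vision
import cv2
s=ctrl.state(); print(s['t'],s['ee_pos'],s['wrist_force'],s['width'])
c=vision.capture('wrist'); cv2.imwrite('pics/w5.png',c['image'])
E
```

```text
5.05 [ 0.50088476 -0.07679147  0.08133767] [ 3.61881291 -2.87759909  6.04464196] 0.3517112960872533
```

View pics/w5.png

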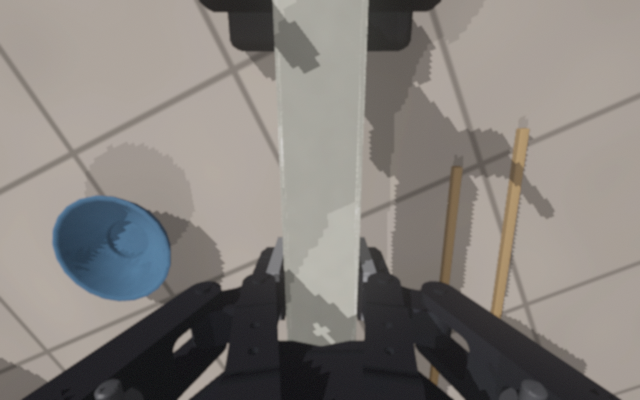

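The foot moves with the tool (sleeve ≈10 mm, force back to about 1 N). I'll go quickly to about 50 mm.

jog_arm:
  jaw: [-0.4,-0.4,-0.4,-0.4,-0.4,-0.4]
  translation:
    - [0,8,0]
    - [0,16,0]
    - [0,24,0]
    - [0,32,0]
    - [0,40,0]
    - [0,40,0]
  angular:
    - [0,0,0]
    - [0,0,0]
    - [0,0,0]
    - [0,0,0]
    - [0,0,0]
    - [0,0,0]

```text
t: 5.7
ee_pos: [0.5181, -0.0396, 0.0814]
tcp_rot: [[0.003, 0.422, 0.906], [0.0, 0.906, -0.422], [-1.0, 0.001, 0.002]]
wrist_force: [4.3, 1.4, 5.5]
width: 0.349
```

jog_arm:
  jaw: [-0.4,-0.4,-0.4,-0.4]
  translation:
    - [0,1.2,0]
    - [0,2.4,0]
    - [0,3.6,0]
    - [0,3.6,0]
  angular:
    - [0,0,0]
    - [0,0,0]
    - [0,0,0]
    - [0,0,0]

```text
t: 6.1
ee_pos: [0.5192, -0.0372, 0.0814]
tcp_rot: [[0.002, 0.423, 0.906], [-0.001, 0.906, -0.423], [-1.0, -0.0, 0.002]]
wrist_force: [1.9, -1.4, 5.6]
width: 0.343
```

jog_arm:
  jaw: [-0.4,-0.4,-0.4]
  translation:
    - [0,1,0]
    - [0,2,0]
    - [0,3,0]
  angular:
    - [0,0,0]
    - [0,0,0]
    - [0,0,0]

```text
t: 6.4
ee_pos: [0.5203, -0.0348, 0.0814]
tcp_rot: [[0.001, 0.423, 0.906], [-0.002, 0.906, -0.423], [-1.0, -0.001, 0.002]]
wrist_force: [1.9, -3.4, 6.7]
width: 0.347
```

jog_arm:
  jaw: [-0.4,-0.4,-0.4]
  translation:
    - [0,1,0]
    - [0,2,0]
    - [0,2,0]
  angular:
    - [0,0,0]
    - [0,0,0]
    - [0,0,0]

```text
t: 6.7
ee_pos: [0.5213, -0.0328, 0.0813]
tcp_rot: [[0.002, 0.423, 0.906], [-0.001, 0.906, -0.423], [-1.0, -0.0, 0.002]]
wrist_force: [2.3, -2.2, 5.5]
width: 0.346
```

jog_arm:
  jaw: [-0.4,-0.4,-0.4]
  translation:
    - [0,1,0]
    - [0,2,0]
    - [0,2,0]
  angular:
    - [0,0,0]
    - [0,0,0]
    - [0,0,0]

```text
t: 7.0
ee_pos: [0.5221, -0.031, 0.0814]
tcp_rot: [[0.002, 0.423, 0.906], [-0.001, 0.906, -0.423], [-1.0, -0.0, 0.002]]
wrist_force: [2.2, -1.3, 5.9]
width: 0.35
```

jog_arm:
  jaw: [-0.4,-0.4,-0.4]
  translation:
    - [0,1,0]
    - [0,2,0]
    - [0,2,0]
  angular:
    - [0,0,0]
    - [0,0,0]
    - [0,0,0]

```text
t: 7.3
ee_pos: [0.523, -0.029, 0.0814]
tcp_rot: [[0.002, 0.423, 0.906], [-0.001, 0.906, -0.423], [-1.0, 0.0, 0.002]]
wrist_force: [1.4, -1.2, 5.7]
width: 0.346
```

jog_arm:
  jaw: [-0.4,-0.4]
  translation:
    - [0,1,0]
    - [0,1,0]
  angular:
    - [0,0,0]
    - [0,0,0]

```text
t: 7.5
ee_pos: [0.5235, -0.028, 0.0814]
tcp_rot: [[0.002, 0.423, 0.906], [-0.001, 0.906, -0.423], [-1.0, 0.0, 0.002]]
wrist_force: [2.8, -1.5, 5.9]
width: 0.348
```

jog_arm:
  jaw: [-0.4,-0.4]
  translation:
    - [0,1,0]
    - [0,1,0]
  angular:
    - [0,0,0]
    - [0,0,0]

```text
t: 7.7
ee_pos: [0.5239, -0.027, 0.0814]
tcp_rot: [[0.002, 0.423, 0.906], [-0.0, 0.906, -0.423], [-1.0, 0.0, 0.002]]
wrist_force: [2.2, -0.4, 6.4]
width: 0.351
```

jog_arm:
  jaw: [-0.4,-0.4]
  translation:
    - [0,1,0]
    - [0,1,0]
  angular:
    - [0,0,0]
    - [0,0,0]

```text
t: 7.9
ee_pos: [0.5244, -0.026, 0.0814]
tcp_rot: [[0.002, 0.423, 0.906], [-0.0, 0.906, -0.423], [-1.0, 0.001, 0.002]]
wrist_force: [3.3, -0.3, 6.0]
width: 0.347
```

jog_arm:
  jaw: [-0.4,-0.4]
  translation:
    - [0,0.8,0]
    - [0,0.8,0]
  angular:
    - [0,0,0]
    - [0,0,0]

```text
t: 8.1
ee_pos: [0.5248, -0.0252, 0.0814]
tcp_rot: [[0.002, 0.423, 0.906], [-0.0, 0.906, -0.423], [-1.0, 0.001, 0.002]]
wrist_force: [3.3, 0.6, 5.1]
width: 0.346
```

jog_arm:
  jaw: [-0.4,-0.4]
  translation:
    - [0,0.8,0]
    - [0,0.8,0]
  angular:
    - [0,0,0]
    - [0,0,0]

```text
t: 8.3
ee_pos: [0.5251, -0.0245, 0.0814]
tcp_rot: [[0.002, 0.423, 0.906], [-0.0, 0.906, -0.423], [-1.0, 0.001, 0.002]]
wrist_force: [2.9, -0.4, 5.4]
width: 0.344
```

jog_arm:
  jaw: [-0.4,-0.4]
  translation:
    - [0,0.7,0]
    - [0,0.7,0]
  angular:
    - [0,0,0]
    - [0,0,0]

```text
t: 8.5
ee_pos: [0.5253, -0.0241, 0.0814]
tcp_rot: [[0.002, 0.423, 0.906], [-0.001, 0.906, -0.423], [-1.0, 0.0, 0.002]]
wrist_force: [1.6, -0.9, 6.5]
width: 0.351
```

```bash
python3 - <<'E'
from rig import ctrl, vision
import cv2
s=ctrl.state(); print(s['t'],s['ee_pos'],s['wrist_force'],s['width'])
c=vision.capture('scene'); cv2.imwrite('pics/s5.png',cv2.resize(c['image'][170:265,185:330],None,fx=5.5,fy=5.5,interpolation=cv2.INTER_CUBIC))
E
```

```text
8.5 [ 0.52527575 -0.02406784  0.08136134] [ 1.55327034 -0.89043155  6.47224255] 0.35118538521862286
```

View pics/s5.png

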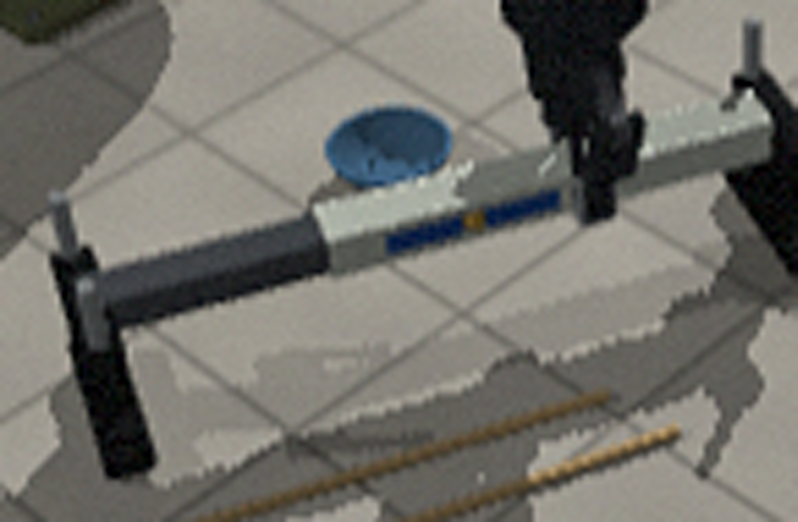

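The brass pin shows in the blue insert's hole at (475,220). To tell whether it has popped fully out, I'll nudge the sleeve and watch the force.

jog_arm:
  jaw: [-0.4,-0.4]
  translation:
    - [0,0.5,0]
    - [0,0.5,0]
  angular:
    - [0,0,0]
    - [0,0,0]

```text
t: 8.75
ee_pos: [0.5255, -0.0238, 0.0814]
tcp_rot: [[0.002, 0.423, 0.906], [-0.001, 0.906, -0.423], [-1.0, -0.0, 0.002]]
wrist_force: [2.0, -2.3, 6.4]
width: 0.345
```

```bash
python3 - <<'E'
from rig import ctrl, vision
import cv2, pickle, numpy as np
s=ctrl.state(); print(s['t'],s['ee_pos'],s['wrist_force'],s['width'])
c=vision.capture('scene'); im=c['image']; im0=pickle.load(open('cap0.pkl','rb'))['scene']['image']
a=np.hstack([im0[195:225,250:290],im[195:225,250:290]]); cv2.imwrite('pics/cmp.png',cv2.resize(a,None,fx=10,fy=10,interpolation=cv2.INTER_NEAREST))
E
```

```text
8.75 [ 0.52545194 -0.02376214  0.08137884] [ 2.03327311 -2.28518569  6.36377275] 0.34512665681468546
```

View pics/cmp.png

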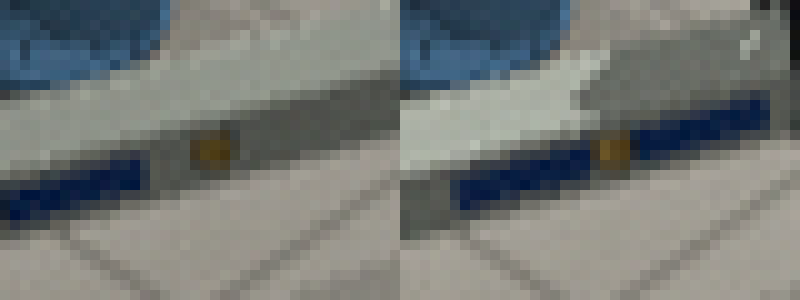

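jog_arm:
  jaw: [-0.4,-0.4]
  translation:
    - [0,0.5,0]
    - [0,0.5,0]
  angular:
    - [0,0,0]
    - [0,0,0]

```text
t: 9.0
ee_pos: [0.5256, -0.0233, 0.0813]
tcp_rot: [[0.002, 0.423, 0.906], [-0.001, 0.906, -0.423], [-1.0, -0.0, 0.002]]
wrist_force: [1.6, -1.7, 6.4]
width: 0.35
```

jog_arm:
  jaw: [-0.4,-0.4]
  translation:
    - [0,0.5,0]
    - [0,0.5,0]
  angular:
    - [0,0,0]
    - [0,0,0]

```text
t: 9.2
ee_pos: [0.5258, -0.0229, 0.0813]
tcp_rot: [[0.002, 0.423, 0.906], [-0.001, 0.906, -0.423], [-1.0, -0.0, 0.002]]
wrist_force: [2.0, -2.3, 7.2]
width: 0.35
```

jog_arm:
  jaw: [-0.4,-0.4]
  translation:
    - [0,0.5,0]
    - [0,0.5,0]
  angular:
    - [0,0,0]
    - [0,0,0]

```text
t: 9.4
ee_pos: [0.526, -0.0225, 0.0814]
tcp_rot: [[0.002, 0.423, 0.906], [-0.001, 0.906, -0.423], [-1.0, -0.0, 0.002]]
wrist_force: [1.5, -1.8, 6.4]
width: 0.349
```

jog_arm:
  jaw: [-0.4,-0.4]
  translation:
    - [0,0.5,0]
    - [0,0.5,0]
  angular:
    - [0,0,0]
    - [0,0,0]

```text
t: 9.6
ee_pos: [0.5261, -0.0224, 0.0814]
tcp_rot: [[0.001, 0.423, 0.906], [-0.002, 0.906, -0.423], [-1.0, -0.001, 0.002]]
wrist_force: [1.9, -3.7, 6.7]
width: 0.347
```

jog_arm:
  jaw: [-0.4,-0.4]
  translation:
    - [0,0.5,0]
    - [0,0.5,0]
  angular:
    - [0,0,0]
    - [0,0,0]

```text
t: 9.8
ee_pos: [0.5261, -0.0222, 0.0814]
tcp_rot: [[0.001, 0.422, 0.906], [-0.002, 0.906, -0.422], [-1.0, -0.002, 0.002]]
wrist_force: [0.3, -4.9, 6.5]
width: 0.35
```

```bash
python3 - <<'E'
from rig import ctrl, vision
import cv2, pickle, numpy as np
s=ctrl.state(); print(s['t'],s['ee_pos'],s['wrist_force'],s['width'])
c=vision.capture('scene'); im=c['image']; im0=pickle.load(open('cap0.pkl','rb'))['scene']['image']
a=np.hstack([im0[195:225,250:290],im[195:225,250:290]]); cv2.imwrite('pics/cmp2.png',cv2.resize(a,None,fx=10,fy=10,interpolation=cv2.INTER_NEAREST))
E
```

```text
9.8 [ 0.5261249  -0.0222478   0.08135751] [ 0.29208513 -4.92856772  6.541655  ] 0.3499982065523544
```

View pics/cmp2.png

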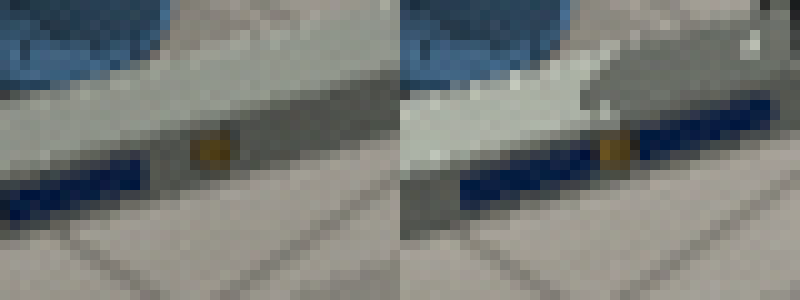

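The force now climbs with almost no motion, so the sleeve is at the hard stop. Back off about 1.5 mm to relax it, then release.

jog_arm:
  jaw: [-0.4,-0.4,-0.4]
  translation:
    - [0,-0.8,0]
    - [0,-1.6,0]
    - [0,-1.6,0]
  angular:
    - [0,0,0]
    - [0,0,0]
    - [0,0,0]

```text
t: 10.15
ee_pos: [0.5258, -0.0229, 0.0814]
tcp_rot: [[0.002, 0.423, 0.906], [-0.001, 0.906, -0.423], [-1.0, 0.0, 0.002]]
wrist_force: [3.0, -0.7, 5.6]
width: 0.35
```

jog_arm:
  jaw: [-0.25,0.1,0.4,0.6,0.6]
  translation:
    - [0,0,0]
    - [0,0,0]
    - [0,0,0]
    - [0,0,0]
    - [0,0,0]
  angular:
    - [0,0,0]
    - [0,0,0]
    - [0,0,0]
    - [0,0,0]
    - [0,0,0]

```text
t: 10.65
ee_pos: [0.5244, -0.0224, 0.0797]
tcp_rot: [[-0.001, 0.423, 0.906], [0.0, 0.906, -0.423], [-1.0, -0.0, -0.001]]
wrist_force: [-0.3, -0.5, 0.8]
width: 0.803
```

jog_arm:
  jaw: [0.6,0.6,0.6,0.6,0.6,0.6,0.6]
  translation:
    - [-40,0,0]
    - [-80,0,0]
    - [-110,0,0]
    - [-110,-50,30]
    - [-110,-95,70]
    - [-110,-115,100]
    - [-110,-115,100]
  angular:
    - [0,0,0]
    - [0,0,0]
    - [0,0,0]
    - [0,0,0]
    - [0,0,0]
    - [0,0,0]
    - [0,0,0]

```text
t: 11.35
ee_pos: [0.5682, -0.1734, 0.1903]
tcp_rot: [[0.001, 0.427, 0.904], [-0.001, 0.904, -0.427], [-1.0, -0.001, 0.001]]
wrist_force: [-0.8, 0.3, -0.6]
width: 0.791
```

```bash
python3 - <<'E'
from rig import ctrl, vision
import cv2, pickle, numpy as np
s=ctrl.state(); print(s['t'],s['ee_pos'],s['wrist_force'],s['width'])
c=vision.capture('wrist'); cv2.imwrite('pics/w6.png',c['image']); pickle.dump((s,c),open('w6.pkl','wb'))
c=vision.capture('scene');t=vision.capture('top')
cv2.imwrite('pics/s6.png',cv2.resize(c['image'][170:265,185:330],None,fx=5.5,fy=5.5,interpolation=cv2.INTER_CUBIC))
cv2.imwrite('pics/t6.png',t['image'])
E
```

```text
11.35 [ 0.56815878 -0.17340925  0.19034545] [-0.8067984   0.29700058 -0.57298257] 0.7912685741732481
```

View pics/w6.png

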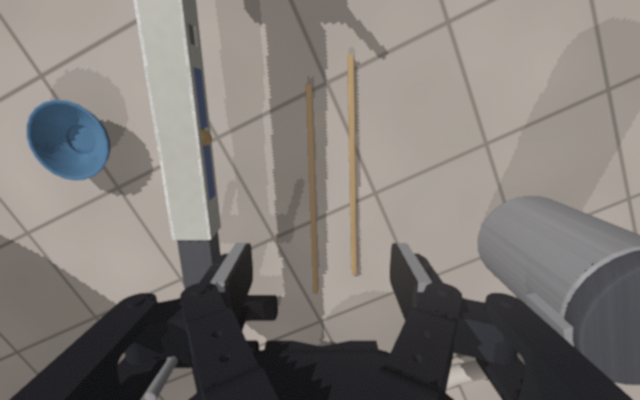

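View pics/s6.png

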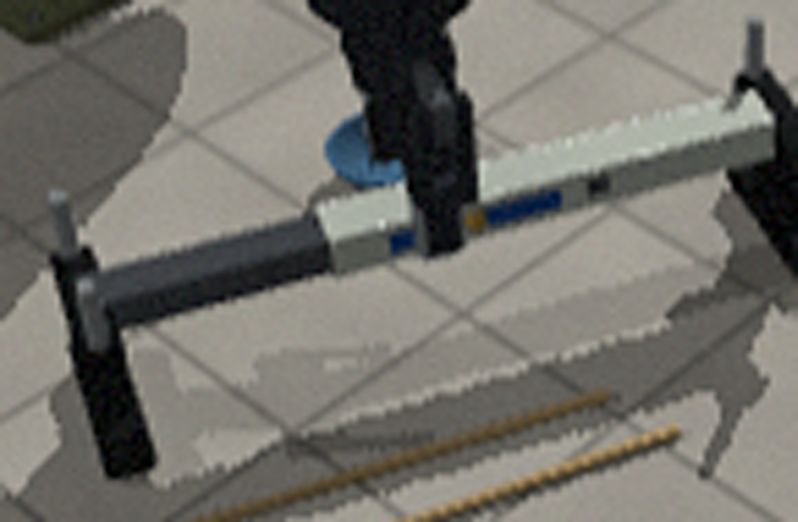

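View pics/t6.png

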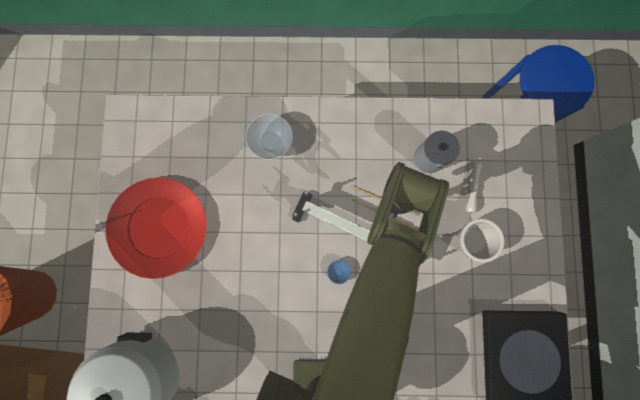

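```bash
python3 - <<'E'
import pickle,cv2,numpy as np
a=pickle.load(open('w1.pkl','rb'))[1]['image'][75:130,165:220];b=pickle.load(open('w6.pkl','rb'))[1]['image'][110:165,180:235]
cv2.imwrite('pics/c6.png',cv2.resize(np.hstack([a,b]),None,fx=7,fy=7,interpolation=cv2.INTER_CUBIC))
E
```

```text
(no output)
```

View pics/c6.png

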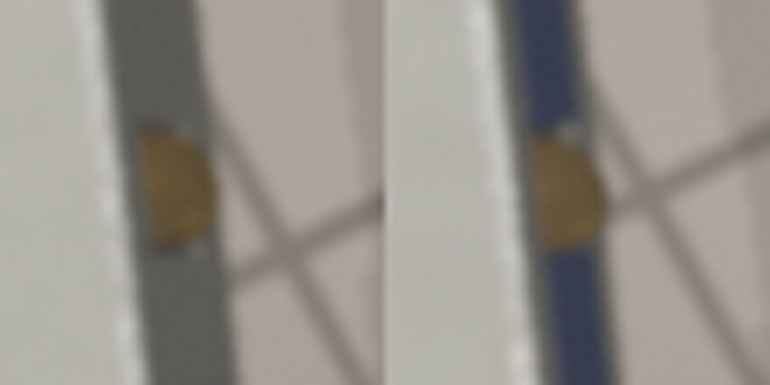

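The pin protrudes the same way it did in the first hole (left: start, right: now). The robot is clear of everything, so I'm handing in.

```bash
python3 -c "
from rig import ctrl
print(ctrl.hand_in()); s=ctrl.state(); print(s['t'],s['wrist_force'])"
```

```text
the job is handed in; nothing more can be done
None
the job is handed in; nothing more can be done
```

I widened the rack to its next notch, and the pin has popped out through the second hole. The job was handed in at about 11.5 s of the 35 s allowed, and the interface gives no verdict.

**What I did:** I pinched the pin flush across the sleeve, with the gripper reading about 30 mm. I then drew the sleeve out in small steps while watching the wrist force. Riding over the pin took about 3–4 N. The sleeve stopped hard at about 70 mm, where pulling harder gave only about 4 N and almost no motion. I backed off about 1 mm, opened the gripper and moved clear.

**Last checks:**
- **Pin:** the wrist close-up shows it sticking out of the blue insert's hole just as it did from the first hole. The scene view shows the first hole now empty.
- **Hole distance:** my camera estimates before the move were 68 mm and 70 mm, which fits the stop I felt.
- **Clearance:** the wrist force was about 1 N with the gripper off the rack.
- **Other things:** by eye, everything I could see is where it was. In the top view the arm hid most of the chopsticks, but the scene view showed them in place.

**Disagreement:** the top and wrist cameras differed by about 4 mm on where the sleeve sat sideways. I settled that by feel when closing the gripper.

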